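# Stand the bench supplies on the rack in order of height

## Robot

A 6-joint arm with a two-finger parallel gripper is mounted at the origin on a cart in front of the work surface, level with it; the furniture and walls round the work are solid. World frame = base frame: x ahead of the robot, y to its left, z up, the work surface at z = 0. Lengths are in m, angles in rad, forces in N, time in s.
With the tool pointing down it reaches from about 0.325 to 0.925 m from the base axis. Payload 3.1 kg.
Tool frame: the origin (TCP) lies midway between the tips of the shut fingers; the grasp point (between the pads) lies 19 mm behind it; y points along the fingers, x is the direction in which the jaws open and shut, and the axes are right-handed (so a half turn about y gives the same grasp; the last joint's range is limited). The gripper opens to 85 mm and grips with 20 to 120 N. Pads are 22 mm wide; open, the fingers measure 114 mm over their backs; the gripper's body (76 mm by 85 mm) begins 54 mm behind the grasp point. The pads swing forward as they close: fully open they stand 13 mm farther back than shut.
Start: joints at [-1.343, 0.217, 1.613, -0, 1.311, -0.112], TCP at [0.208, -0.589, 0.231] pointing down, gripper open.
Joint ranges: [-2.75, 2.75], [-0.78, 2.1], [0.31, 2.55], [-1.13, 4.27], [0.13, 2.63], [-2.58, 2.58]. Speed limits (rad/s): [2.79, 2.79, 3.14, 3.14, 3.14, 3.14].

## Interface

Orientations are given as a unit quaternion [x, y, z, w].
In Python, from station import bot gives the robot as it stands. The module is installed in compiled form; this text tells all that it offers.
- The arm moves only by the tool apply_moves, never from a script. Its arguments are lists of equal length, an entry for each row: "jaw": the closure in counts, from 0 (fully open) to 255 (shut); "slide": the shift along the tool's x, y, z in mm, a list of three; "yaw": the turn about the tool's y in degrees. In form: {"jaw": [jaw, ...], "slide": [[tx, ty, tz], ...], "yaw": [yaw, ...]}. A call has 1 to 5 rows; each row is the pose to reach, as a shift and turn from the pose commanded when the call began, along the tool's axes at that moment; what a row does not reach only later rows make up. A row lasts 1/12 s, in which the tool goes at most 41.7 mm and 7.16 degrees, less where a joint would pass 70% of its speed; a pose out of reach is approached as far as the arm can. A call with a gripper value outside its range is refused whole. The fingers move at their own pace and stop on an object; "grip_force" is the grip in N (left out, the last holds). Time passes only in rows, so rows that repeat a pose let the fingers close. It gives the time, the measured TCP pose, the force and the opening at its end, in the units of the state.
- bot.sense(): the state, without advancing time (a new reading comes with each control period).
- bot.grab_frame(name): name is "side" or "top" or "wrist"; returns (picture, depth): 400x640x3 uint8, blue, green, red; 400x640 float32, m along the optical axis (not along the pixel's ray), 0 where there is no reading.
- bot.camera_model(name): a dict with "camera_matrix" (3x3 intrinsics, pixels), "dist" ([k1, k2, p1, p2, k3] as OpenCV has them; the pictures are not rectified), "R" (3x3) and "t" (3): a world point X has camera coordinates R X + t. Camera axes: x right, y down, z forward; pixel columns grow to the right and rows downward; lengths in m; the calibration is good to about 2 mm. A picture is of the moment at which its call begins: read the wrist's pose just before it. camera_model takes no time and is no camera call; for the wrist camera it gives the pose at the moment of the call.
- bot.close_job(): hands the job in, once; it reports no verdict.
The state is a dict: "clock": time; "joint_pos": joint angles; "joint_velocities": joint speeds; "joint_torque": joint torques, N m; "tool_pos": TCP position; "eef_rot": TCP orientation; "contact_force": force on the tool from outside, world axes, zero at the start; "ft_torque": the same for the moment, N m; "grip_width": finger opening in m.
Only numpy, scipy, OpenCV 4.12 (cv2) and the standard library are available. Lean on these libraries where they do the work, as an engineer would, in place of code of your own. Each camera call takes 0.05 s, during which the arm holds its last target. There are 200 camera calls.

## Task

Stand the oil bottle, the glue stick and the grease tin upright on the three round pads of the wooden rack, one centred on each pad, lined up in order of height: the tallest next to the tall brass pin, the shortest next to the short brass pin. Leave the wooden stamp and the steel disc where they are.

Things in the scene. Friction and masses are not known exactly. Their poses are not given: they have to be found in the camera images.
- oil_bottle: drop oiler, tallest of the three: cream round body 42 mm across up to 96 mm high, red collar 19 mm across from 96 to 116 mm, thin red nozzle 10 mm across up to 150 mm. Loose, upright, about 0.08 kg. Origin: centre of its underside; z up. Grip the body just under the shoulder (75 to 95 mm up) or the collar; the gripper's palm must stay above the nozzle's tip.
- glue_stick: white glue stick with a green cap, a plain cylinder 29 mm in diameter and 102 mm high, the middle one in height. Loose, stands upright, about 0.035 kg. Origin: centre of its underside; z up along its axis.
- grease_tin: squat tin, the shortest of the three: 52 mm in diameter up to 34 mm high, then a red lid 55 mm in diameter up to its top at 50 mm. Loose, stands upright, about 0.11 kg. Origin: centre of its underside; z up along its axis.
- pad_a: one of three identical fixed round dark rubber pads, 50 mm across, in a straight row on the pale wooden rack strip (246 x 68 x 8 mm, flat on the worktop), 68 mm from centre to centre; which of a, b, c lies where in the row differs each time. Origin: centre of its underside, 7.5 mm above the worktop; its flat top, for a thing to stand on, is 10 mm above the worktop. x runs along the row, z up.
- pad_b: one of three identical fixed round dark rubber pads, 50 mm across, in a straight row on the pale wooden rack strip (246 x 68 x 8 mm, flat on the worktop), 68 mm from centre to centre; which of a, b, c lies where in the row differs each time. Origin: centre of its underside, 7.5 mm above the worktop; its flat top, for a thing to stand on, is 10 mm above the worktop. x runs along the row, z up.
- pad_c: one of three identical fixed round dark rubber pads, 50 mm across, in a straight row on the pale wooden rack strip (246 x 68 x 8 mm, flat on the worktop), 68 mm from centre to centre; which of a, b, c lies where in the row differs each time. Origin: centre of its underside, 7.5 mm above the worktop; its flat top, for a thing to stand on, is 10 mm above the worktop. x runs along the row, z up.
- pin_tall: tall brass pin, 12 mm across, 45 mm high, fixed upright on the rack strip in line with the pads, 44 mm beyond the centre of the end pad. It marks the end for the tallest thing and may be at either end of the row. Origin: centre of its foot, 8 mm above the worktop; x runs along the row (either way), y across it, z up.
- pin_short: short brass pin, fixed upright on the other end of the rack strip, 12 mm in diameter, 12 mm high, in line with the pads, 44 mm from the centre of the nearest pad. It marks the end for the shortest thing. Origin: centre of its foot, 8 mm above the worktop.
- lot_stamp: wooden hand stamp, 43 x 61 mm, 51 mm high, standing loose beside the supplies; a bystander, to be left alone. Origin: centre of its underside.
- steel_disc: plain grey steel disc, 35 mm across, 8 mm thick, lying loose beside the supplies; a bystander, to be left alone. Origin: centre of its underside. Note, fixed and not listed: two tall file boxes on a red chest to the right of the work (x 0.24 to 0.45, y -0.10 to 0.18, top 0.44 m above the worktop): keep the arm to the left of them.
Mind the look-alikes: they are no part of the job. Leave any orange look-alike of the grease_tin alone.

How it is judged:
At the end, for the whole second after the job is handed in: Oil bottle on the pad next to the tall pin, glue stick on the middle pad, grease tin on the pad next to the short pin, each upright (within 0.1 rad), at rest on the pad, within 13 mm of its centre along and across the row; stamp and disc moved less than 30 mm (horizontal distance between oil_bottle and pin_tall between 0.031 and 0.057 m and y of oil_bottle in the frame of pin_tall between -0.013 and 0.013 m and horizontal distance between oil_bottle and pin_short below 0.194 m and height (world z) of oil_bottle between 0.005 and 0.016 m and angle between each of oil_bottle, glue_stick, grease_tin's own z axis and vertical below 0.1 rad and linear speed of each of oil_bottle, glue_stick, grease_tin below 0.02 m/s and horizontal distance between glue_stick and pin_tall between 0.099 and 0.125 m and y of glue_stick in the frame of pin_tall between -0.013 and 0.013 m and horizontal distance between glue_stick and pin_short below 0.126 m and height (world z) of glue_stick between 0.005 and 0.016 m and horizontal distance between grease_tin and pin_tall between 0.167 and 0.193 m and y of grease_tin in the frame of pin_tall between -0.013 and 0.013 m and horizontal distance between grease_tin and pin_short below 0.058 m and height (world z) of grease_tin between 0.005 and 0.016 m and distance of each of lot_stamp, steel_disc from where it was at the start of the episode below 0.03 m); the robot touches nothing.
It fails at once if the wooden stamp or the steel disc is pushed out of its place by 30 mm or more (distance of any of lot_stamp, steel_disc from where it was at the start of the episode above 0.03 m).
It also fails if it takes over 80 s, if anything falls off the work surface, if the arm or the gripper's body presses on something with over 40 N, if the wrist force passes 120 N, or if a joint passes its speed limit or range.

## Working session

There is one attempt and no reset: what is moved stays moved. The work goes in short steps, Python scripts to look and compute and a tool call to move; the robot and the scene stay as the last step left them, time stands still between calls to the robot, and variables do not carry over. Pictures are saved under pics/ and viewed, about 12 in all and at most 16, crops included, and the job is handed in when it is done.

Besides the shell and the picture viewer there is one more tool, called after "Request:" as name([rows], argument=value, ...), one row to a line, values as JSON. apply_moves: Moves the arm, as the interface text tells. Its arguments: {"type":"object","properties":{"jaw":{"type":"array"},"slide":{"type":"array"},"yaw":{"type":"array"},"grip_force":{"type":"number"}},"required":["jaw","slide","yaw"]}

```bash
mkdir -p pics; python3 - <<'E'
from station import bot
import cv2,numpy as np
s=bot.sense();print(s)
for n in("side","top"):
    p,d=bot.grab_frame(n);cv2.imwrite(f"pics/{n}0.png",p);np.save(f"{n}0.npy",d)
    m=bot.camera_model(n);print(n,np.round(m["camera_matrix"],1).tolist(),np.round(m["dist"],3),np.round(m["R"],3).tolist(),np.round(m["t"],3))
E
```

```text
{'clock': 0.0, 'joint_pos': array([-1.34320354e+00,  2.17794374e-01,  1.61495632e+00,  7.65871490e-06,
        1.31132784e+00, -1.12175397e-01]), 'joint_velocities': array([-0.0014939 , -0.00053726, -0.00079284,  0.00065446,  0.00072719,
        0.00017923]), 'joint_torque': array([-8.59858574e-04, -3.96853173e+01, -3.03852797e+01, -2.36721153e-04,
        9.63561324e-03, -2.23245145e-06]), 'tool_pos': array([ 0.20814001, -0.58843473,  0.22993177]), 'eef_rot': array([-0.57674885,  0.40892292, -0.40761384,  0.57792194]), 'contact_force': array([ 0.84513718,  0.0688349 , -0.10373328]), 'ft_torque': array([ 0.04175223,  0.01501852, -0.06176712]), 'grip_width': 0.08535812731555999}
side [[465.1, 0.0, 319.3], [0.0, 465.1, 201.7], [0.0, 0.0, 1.0]] [-0.018  0.     0.     0.     0.   ] [[-0.749, 0.662, -0.001], [0.347, 0.391, -0.853], [-0.564, -0.639, -0.522]] [ 0.11  -0.285  1.685]
top [[428.8, 0.0, 322.6], [0.0, 428.8, 199.5], [0.0, 0.0, 1.0]] [0.033 0.    0.    0.    0.   ] [[-0.01, -1.0, -0.015], [-0.993, 0.012, -0.118], [0.118, 0.013, -0.993]] [0.432 0.519 0.928]
```

View pics/side0.png

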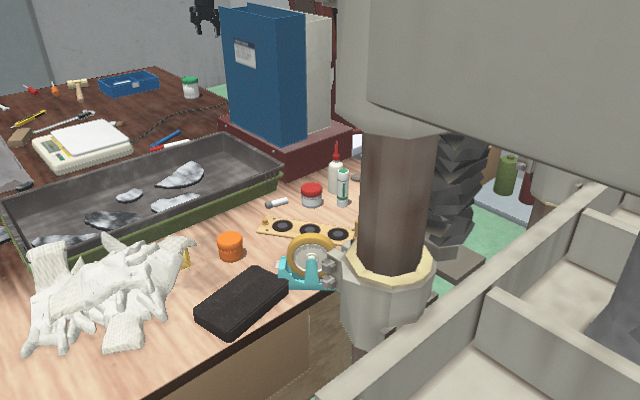

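View pics/top0.png

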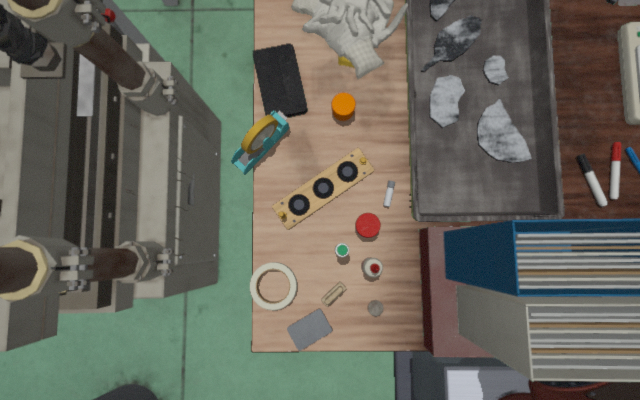

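The top view shows the rack strip (276-370, 155-225) with pads at (299,204), (323,188) and (347,172). The tin is at (368,225), the glue stick at (342,250), the oiler at (373,268), the steel disc at (376,308) and the stamp at about (334,294).

Look-alikes:
- Orange tin at (343,106), to be left alone.
- White marker-like stick at (389,194).
- Distant green-capped jar in the side view at (190,87).

I choose the red-lidded tin, the green-capped white stick and the red-nozzled cream bottle.

```bash
cat > h.py <<'E'
import cv2,numpy as np
from station import bot
def ray(m,uv):
    u=cv2.undistortPoints(np.array([[uv]],float),np.array(m["camera_matrix"]),np.array(m["dist"]))[0,0]
    R=np.array(m["R"]);t=np.array(m["t"]).ravel()
    return -R.T@t, R.T@np.array([u[0],u[1],1.])
def on(m,uv,z):
    c,d=ray(m,uv);return c+d*(z-c[2])/d[2]
def dep(m,uv,dd):
    c,d=ray(m,uv);return c+d*dd
def cloud(m,D):
    v,u=np.mgrid[0:400,0:640];p=np.stack([u,v],-1).reshape(-1,1,2).astype(float)
    q=cv2.undistortPoints(p,np.array(m["camera_matrix"]),np.array(m["dist"]))[:,0]
    X=np.c_[q,np.ones(len(q))]*D.reshape(-1,1)
    return ((X-np.array(m["t"]).ravel())@np.array(m["R"])).reshape(400,640,3)
def blobs(mask,amin=15):
    n,_,s,c=cv2.connectedComponentsWithStats(mask.astype(np.uint8))
    return [(np.round(c[i],1),s[i].tolist()) for i in range(1,n) if s[i,4]>=amin]
E
python3 - <<'E'
from h import *
m=bot.camera_model("top");p=cv2.imread("pics/top0.png");D=np.load("top0.npy");P=cloud(m,D)
hsv=cv2.cvtColor(p,cv2.COLOR_BGR2HSV)
H,S,V=[hsv[...,i].astype(int) for i in range(3)]
roi=np.zeros((400,640),bool);roi[140:345,250:415]=1
for n,k in dict(red=((H<6)|(H>172))&(S>130)&(V>70),green=(H>50)&(H<88)&(S>80)&(V>50),dark=(V<75)).items():
    for c,s in blobs(k&roi): 
        print(n,c,s,"xyz",np.round(np.median(P[s[1]:s[1]+s[3],s[0]:s[0]+s[2]].reshape(-1,3),0),3))
for n,uv,z in [("padA",(299,204),.01),("padB",(323,188),.01),("padC",(347,172),.01),("pin1",(282,216),.02),("pin2",(363.5,160),.02),("glue",(342,250),.102),("tin",(368,225),.05),("disc",(376,308),.008),("stamp",(334,294),.051),("ring",(273,287),.02),("orange",(343,106),.05)]:
    print(n,np.round(on(m,uv,z),3),"depth:",np.round(P[int(uv[1]),int(uv[0])],3))
# heightmap at 5cm grid max z
Z=P[...,2];ok=D>0
print("x rows (top=large), y cols")
ys=np.arange(.9,-.5,-.06)
print("      "+" ".join("%4d"%(y*100) for y in ys))
for x in np.arange(.65,-.05,-.05):
    print("%5.2f "%x+" ".join("%4d"%(100*Z[a].max()) if (a:=ok&(abs(P[...,0]-x)<.025)&(abs(P[...,1]-y)<.03)).any() else "   ." for y in ys))
q=cv2.resize(p[140:330,260:420],None,fx=3.1,fy=3.1,interpolation=cv2.INTER_CUBIC);cv2.imwrite("pics/crop0.png",q)
E
```

```text
red [367.6 224.9] [356, 213, 24, 25, 482] xyz [0.464 0.328 0.049]
red [374.5 268. ] [371, 264, 8, 9, 60] xyz [0.375 0.323 0.114]
green [341.9 249.6] [337, 245, 10, 10, 77] xyz [0.412 0.388 0.102]
dark [256.4 152.8] [250, 147, 14, 12, 70] xyz [0.634 0.576 0.018]
dark [347.2 171.3] [338, 162, 20, 20, 238] xyz [0.59  0.369 0.01 ]
dark [322.9 187.7] [313, 178, 20, 20, 236] xyz [0.554 0.426 0.01 ]
dark [298.7 204.4] [289, 195, 20, 20, 243] xyz [0.516 0.481 0.01 ]
dark [412.4 206.2] [410, 200, 5, 14, 26] xyz [0.503 0.233 0.076]
padA [0.517 0.481 0.01 ] depth: [0.517 0.481 0.013]
padB [0.553 0.425 0.01 ] depth: [0.553 0.425 0.01 ]
padC [0.59  0.369 0.01 ] depth: [0.589 0.37  0.013]
pin1 [0.489 0.519 0.02 ] depth: [0.487 0.516 0.047]
pin2 [0.616 0.332 0.02 ] depth: [0.616 0.333 0.019]
glue [0.411 0.387 0.102] depth: [0.411 0.387 0.104]
tin [0.464 0.327 0.05 ] depth: [0.464 0.327 0.051]
disc [0.282 0.31  0.008] depth: [0.282 0.31  0.006]
stamp [0.317 0.404 0.051] depth: [0.317 0.404 0.051]
ring [0.331 0.539 0.02 ] depth: [0.329 0.541 0.   ]
orange [0.734 0.378 0.05 ] depth: [0.735 0.378 0.048
[... 1218 characters left out ...]
    1    0   41   41   41   41    .    .    .    .    .    .    .    .
 0.20  -72  -72  -72  -72    .    0    0    2    2    0    0    0   10   36   41   40    .    .    .    .    .    .    .    .
 0.15  -72  -72  -72  -73    .    .    .    .    .    .    .    .    0    0    0    0    .    .    .    .    .    .    .    .
 0.10  -72  -72  -72  -73    .    .    .    .    .    .    .    .    0    0    1    1  -18    .    .    .    .    .    .    .
 0.05  -72  -72  -73  -73    .    .    .    .    .    .    .    .  -63  -18    .    .    .    .    .    .    .    .    .    .
-0.00  -72  -72  -72  -72  -72  -72  -72  -72  -72  -73  -72  -72  -62  -20    .    .    .    .    .    .    .    .    .    .
```

View pics/crop0.png

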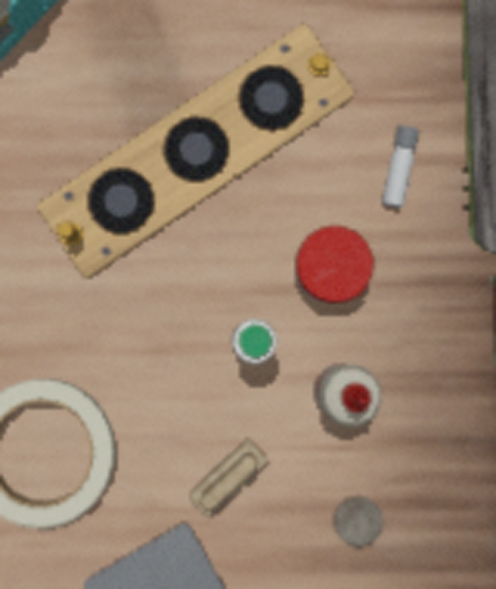

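The crop confirms the red-lidded tin, the green-capped stick, the red-nozzled oiler and the tall pin at lower left. Depth puts pin1 about 47 mm high and pin2 about 19 mm, so the tall pin is at (0.49,0.52).

Targets:
- Oiler to pad (0.517,0.481).
- Glue stick to (0.553,0.425).
- Tin to (0.590,0.369).

Next I work out the tool axes and the moves over the boxes.

```bash
cat >> h.py <<'E'
from scipy.spatial.transform import Rotation as Ro
def go(xyz,jawdir=None):
    """mm shift in tool axes and yaw degrees to bring jaw axis along jawdir (mod 180)"""
    s=bot.sense();R=Ro.from_quat(s["eef_rot"]).as_matrix();p=s["tool_pos"]
    out=np.round(R.T@(np.array(xyz)-p)*1000,1)
    print("t",round(float(s["clock"]),2),"at",np.round(p,4),"w",round(float(s["grip_width"]),4),"F",np.round(s["contact_force"],1),"q",np.round(s["joint_pos"],2));print(" slide",out)
    if jawdir is not None:
        a=R.T@np.array([*jawdir,0.]);y=np.degrees(np.arctan2(-a[2],a[0]));print(" yaw",round((y+90)%180-90,1),"or",round((y+90)%180-90+180,1))
E
python3 - <<'E'
from h import *
print(Ro.from_quat(bot.sense()["eef_rot"]).as_matrix().round(3))
go([.208,-.589,.6]);go([.45,-.2,.6]);go([.464,.328,.6],[.835,.55])
m=bot.camera_model("top");print(on(m,(374.5,268),.116),on(m,(372.3,267.4),.096))
E
```

```text
[[ 0.333 -0.001  0.943]
 [-0.943  0.002  0.333]
 [-0.002 -1.     0.   ]]
t 0.1 at [ 0.2082 -0.5885  0.2301] w 0.0856 F [-0.1 -0.1  0. ] q [-1.34  0.22  1.61 -0.    1.31 -0.11]
 slide [-4.000e-01 -3.699e+02 -2.000e-01]
t 0.1 at [ 0.2082 -0.5885  0.2301] w 0.0856 F [-0.1 -0.1  0. ] q [-1.34  0.22  1.61 -0.    1.31 -0.11]
 slide [-286.5 -369.2  357.6]
t 0.1 at [ 0.2082 -0.5885  0.2301] w 0.0856 F [-0.1 -0.1  0. ] q [-1.34  0.22  1.61 -0.    1.31 -0.11]
 slide [-779.7 -368.1  546.8]
 yaw 76.1 or 256.1
[0.37434717 0.322443   0.116     ] [0.37477102 0.32483199 0.096     ]
```

Request:
apply_moves([
  [0, -40, 0],
  [0, -80, 0],
  [0, -120, 0],
  [0, -160, 0],
  [0, -200, 0],
], jaw=[0, 0, 0, 0, 0], yaw=[0, 0, 0, 0, 0])

```text
clock: 0.52
tool_pos: [0.2082, -0.5887, 0.4325]
eef_rot: [-0.577, 0.409, -0.408, 0.578]
contact_force: [-0.6, -1.4, 0.5]
grip_width: 0.0855
```

Request:
apply_moves([
  [0, -40, 0],
  [0, -80, 0],
  [0, -120, 0],
  [0, -150, 0],
  [0, -170, 0],
], jaw=[0, 0, 0, 0, 0], yaw=[0, 0, 0, 0, 0])

```text
clock: 0.93
tool_pos: [0.2083, -0.589, 0.6058]
eef_rot: [0.579, -0.407, 0.41, -0.576]
contact_force: [-0.4, 0.4, 1.3]
grip_width: 0.0856
```

```bash
python3 - <<'E'
from h import *
go([.45,-.2,.6]);go([.464,.328,.6],[.835,.55])
E
```

```text
t 0.93 at [ 0.2083 -0.589   0.6058] w 0.0856 F [-0.4  0.4  1.3] q [-1.34  0.19  0.97  0.    1.98 -0.11]
 slide [-286.3    4.1  357.6]
t 0.93 at [ 0.2083 -0.589   0.6058] w 0.0856 F [-0.4  0.4  1.3] q [-1.34  0.19  0.97  0.    1.98 -0.11]
 slide [-779.4    1.3  546.7]
 yaw 76.1 or 256.1
```

Request:
apply_moves([
  [-25, 0, 31],
  [-50, 0, 62],
  [-75, 0, 93],
  [-100, 0, 124],
  [-125, 0, 155],
], jaw=[0, 0, 0, 0, 0], yaw=[0, 0, 0, 0, 0])

```text
clock: 1.35
tool_pos: [0.3134, -0.4182, 0.6006]
eef_rot: [-0.577, 0.409, -0.408, 0.577]
contact_force: [1.2, -0.6, 0.0]
grip_width: 0.0856
```

Request:
apply_moves([
  [-25, 0, 31],
  [-50, 0, 62],
  [-75, 0, 93],
  [-100, 0, 124],
  [-125, 0, 155],
], jaw=[0, 0, 0, 0, 0], yaw=[0, 0, 0, 0, 0])

```text
clock: 1.77
tool_pos: [0.4178, -0.2484, 0.6009]
eef_rot: [-0.577, 0.409, -0.408, 0.577]
contact_force: [1.4, -0.2, -0.5]
grip_width: 0.0854
```

Request:
apply_moves([
  [-36, 0, 18],
  [-73, 0, 32],
  [-110, 0, 46],
  [-147, 0, 61],
  [-184, 0, 75],
], jaw=[0, 0, 0, 0, 0], yaw=[0, 0, 0, 0, 0])

```text
clock: 2.18
tool_pos: [0.4263, -0.0499, 0.6008]
eef_rot: [0.577, -0.409, 0.408, -0.577]
contact_force: [0.5, -0.1, 0.3]
grip_width: 0.0855
```

Request:
apply_moves([
  [-37, 0, 14],
  [-74, 0, 28],
  [-111, 0, 43],
  [-148, 0, 57],
  [-185, 0, 72],
], jaw=[0, 0, 0, 0, 0], yaw=[0, 0, 0, 0, 0])

```text
clock: 2.6
tool_pos: [0.4322, 0.1486, 0.601]
eef_rot: [0.577, -0.408, 0.408, -0.577]
contact_force: [0.4, -1.1, -0.6]
grip_width: 0.0854
```

```bash
python3 - <<'E'
from h import *
go([.464,.328,.3],[.835,.55])
E
```

```text
t 2.6 at [0.4322 0.1486 0.601 ] w 0.0854 F [ 0.4 -1.1 -0.6] q [ 0.18 -0.19  1.35 -0.    1.98  1.41]
 slide [-158.6  301.    89.8]
 yaw 76.1 or 256.1
```

Request:
apply_moves([
  [-35, 0, 20],
  [-70, 0, 40],
  [-105, 0, 60],
  [-140, 0, 80],
  [-158, 0, 90],
], jaw=[0, 0, 0, 0, 0], yaw=[-7, -14, -21, -28, -35])

```text
clock: 3.02
tool_pos: [0.465, 0.3297, 0.599]
eef_rot: [0.675, -0.213, 0.212, -0.674]
contact_force: [-0.6, -1.4, -0.2]
grip_width: 0.085
```

Request:
apply_moves([
  [0, 35, 0],
  [0, 70, 0],
  [0, 105, 0],
  [0, 140, 0],
  [0, 175, 0],
], jaw=[0, 0, 0, 0, 0], yaw=[-7, -14, -21, -28, -35])

```text
clock: 3.43
tool_pos: [0.4646, 0.3256, 0.4239]
eef_rot: [0.707, -0.001, 0.001, -0.707]
contact_force: [0.5, 0.2, -0.5]
grip_width: 0.0858
```

Request:
apply_moves([
  [0, 35, 0],
  [0, 70, 0],
  [0, 105, 0],
  [0, 140, 0],
  [0, 165, 0],
], jaw=[0, 0, 0, 0, 0], yaw=[-7, -14, -21, -28, -34])

```text
clock: 3.85
tool_pos: [0.4631, 0.3246, 0.2568]
eef_rot: [0.677, 0.204, -0.207, -0.676]
contact_force: [-0.4, -0.4, -0.0]
grip_width: 0.0854
```

```bash
python3 - <<'E'
from h import *
go([.464,.328,.3],[.835,.55])
for n in("wrist","side"):
    p,d=bot.grab_frame(n);cv2.imwrite(f"pics/{n}1.png",p);np.save(f"{n}1.npy",d)
m=bot.camera_model("wrist");print(np.round(m["R"],3).tolist(),m["camera_matrix"][0],-np.array(m["R"]).T@np.array(m["t"]).ravel())
E
```

```text
t 3.85 at [0.4631 0.3246 0.2568] w 0.0854 F [-0.4 -0.4 -0. ] q [ 0.49  0.07  1.73 -0.    1.35 -0.1 ]
 slide [  2.4 -43.3   2.4]
 yaw 0.4 or 180.4
[[0.834, 0.552, -0.014], [0.533, -0.798, 0.281], [0.144, -0.242, -0.959]] [326.81879423   0.         324.04479054] [0.42429835 0.38311052 0.39675532]
```

View pics/wrist1.png

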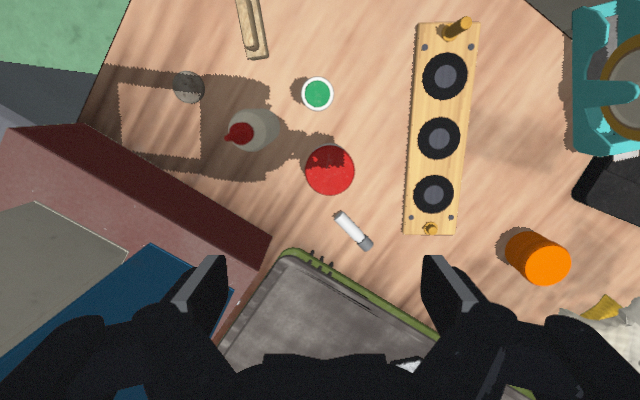

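View pics/side1.png

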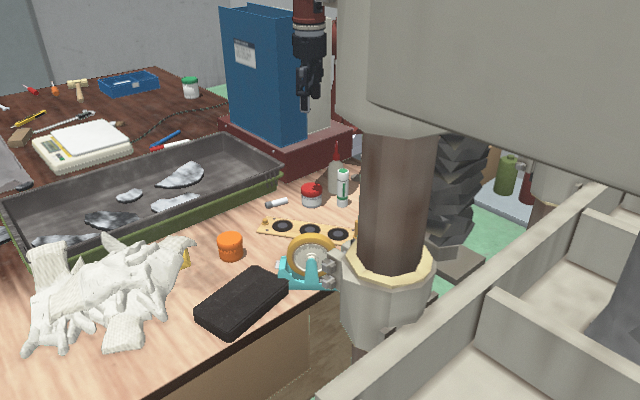

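The wrist view shows the tin lid at (330,170), the glue cap at (317,94) and the oiler at (250,130). The rack's tall pin is at the top (460,27) and the short pin at the bottom (430,229). The side view shows the gripper clear of the blue file box.

```bash
python3 - <<'E'
from h import *
from scipy.optimize import least_squares
m=bot.camera_model("wrist");p=cv2.imread("pics/wrist1.png");D=np.load("wrist1.npy");P=cloud(m,D)
hsv=cv2.cvtColor(p,cv2.COLOR_BGR2HSV);H,S,V=[hsv[...,i].astype(int) for i in range(3)]
roi=np.zeros((400,640),bool);roi[10:245,170:500]=1
for n,k,z in [("red",((H<6)|(H>172))&(S>130)&(V>60),.05),("green",(H>50)&(H<88)&(S>80)&(V>50),.102),("dark",(V<70)&(S<120),.01)]:
    for c,s in blobs(k&roi,150):
        b=(s[0]+s[2]/2-.5,s[1]+s[3]/2-.5); print(n,c,s,"on",on(m,c,z)[:2].round(4),"bbox",on(m,b,z)[:2].round(4))
# bottle by cloud: body+collar points
Q=P.reshape(-1,3);k=(abs(Q[:,0]-.375)<.035)&(abs(Q[:,1]-.324)<.035)&(D.ravel()>0)
for a,b in((.03,.09),(.09,.099),(.099,.12),(.12,.16)):
    q=Q[k&(Q[:,2]>a)&(Q[:,2]<b)]; print("bottle",a,len(q), (np.percentile(q,2,axis=0)[:2].round(3),np.percentile(q,98,axis=0).round(3)) if len(q) else "")
q2=np.array([.2178,.19,-.19,.07]);q3=np.array([1.615,.97,1.35,1.73]);r=np.array([.620,.620,.452,.561]);z=np.array([.230,.6058,.601,.2568])
f=lambda v:np.r_[v[0]*np.sin(q2)+v[1]*np.sin(q2+q3)+v[3]*np.cos(q2+q3)-r, v[2]+v[0]*np.cos(q2)+v[1]*np.cos(q2+q3)-v[3]*np.sin(q2+q3)-z]
o=least_squares(f,[.45,.5,-.1,0]);print("L1,L2,h-L3,e",o.x.round(3),o.fun.round(3))
E
```

```text
red [239.7 133.4] [224, 123, 30, 22, 455] on [0.3628 0.3073] bbox [0.3618 0.3065]
red [329.2 170.1] [305, 146, 50, 50, 1931] on [0.4622 0.3268] bbox [0.4627 0.3266]
red [192.2 207.4] [170, 191, 47, 34, 355] on [0.3584 0.2068] bbox [0.3592 0.2072]
red [229.7 229.7] [189, 204, 83, 41, 871] on [0.4062 0.2067] bbox [0.4031 0.2129]
green [316.9  93.4] [305, 81, 25, 26, 514] on [0.4108 0.3848] bbox [0.4109 0.3847]
dark [444.2  75.8] [422, 53, 45, 47, 1224] on [0.5134 0.4775] bbox [0.5134 0.4772]
dark [438.3 137.7] [418, 117, 42, 42, 1030] on [0.5507 0.4219] bbox [0.5507 0.4222]
dark [432.6 193.4] [413, 175, 40, 38, 871] on [0.5874 0.366 ] bbox [0.5873 0.3659]
bottle 0.03 1187 (array([0.356, 0.303]), array([0.393, 0.339, 0.088]))
bottle 0.09 24 (array([0.371, 0.319]), array([0.382, 0.329, 0.099]))
bottle 0.099 327 (array([0.364, 0.311]), array([0.382, 0.329, 0.119]))
bottle 0.12 138 (array([0.371, 0.318]), array([0.377, 0.323, 0.149]))
L1,L2,h-L3,e [ 0.445  0.558 -0.001  0.06 ] [-0.     0.     0.     0.     0.    -0.003  0.002  0.   ]
```

```bash
python3 - <<'E'
from h import *
m=bot.camera_model("top");p,D=bot.grab_frame("top");cv2.imwrite("pics/top1.png",p);P=cloud(m,D)
m2=bot.camera_model("top")
j=bot.sense()["joint_pos"][0];c,s=np.cos(j),np.sin(j);print("j1",j,"D range",D[D>0].min(),"cam",-np.array(m["R"]).T@np.array(m["t"]).ravel())
Q=P[(D>0)];Q=Q[Q[:,2]>.46];a=Q[:,0]*c+Q[:,1]*s;l=-Q[:,0]*s+Q[:,1]*c
for r in np.arange(0,.7,.04):
    k=abs(a-r)<.02
    if k.sum()>5:print(r.round(2),"n",k.sum(),"z",np.percentile(Q[k,2],[2,50,98]).round(2),"lat",np.percentile(l[k],[2,98]).round(3))
E
```

```text
j1 0.4871903586604391 D range 0.31438968 cam [0.41059671 0.41343276 0.98904559]
0.36 n 1133 z [0.63 0.65 0.66] lat [0.024 0.067]
0.4 n 7440 z [0.6  0.64 0.65] lat [0.021 0.125]
0.44 n 6982 z [0.56 0.63 0.64] lat [0.017 0.125]
0.48 n 3520 z [0.54 0.62 0.62] lat [0.016 0.126]
0.52 n 4053 z [0.54 0.59 0.61] lat [0.017 0.126]
0.56 n 5784 z [0.57 0.6  0.61] lat [0.017 0.131]
0.6 n 2361 z [0.57 0.59 0.6 ] lat [0.018 0.129]
```

View pics/top1.png

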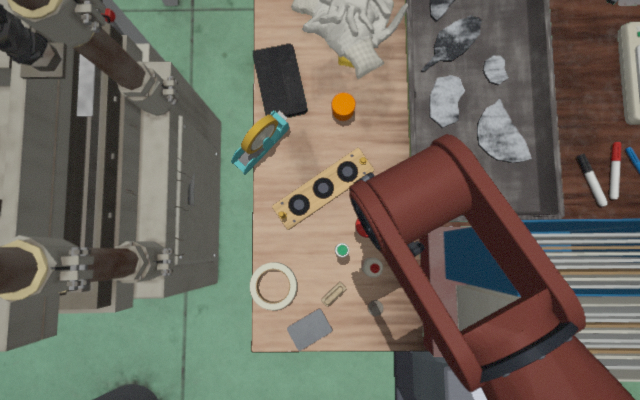

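The top view shows the red fork-shaped forearm, with tines at about (410,260) and (510,230), passing near the file boxes. I check the clearance at the low poses before descending.

```bash
python3 - <<'E'
from h import *
m=bot.camera_model("top");P=cloud(m,np.load("top0.npy"));Z=P[...,2]
for x in np.arange(.22,.5,.04):
    k=(abs(P[...,0]-x)<.02)&(P[...,1]<.25)&(P[...,1]>-.1)
    print("x",x.round(2),[(zz,P[...,1][k&(Z>zz)].max().round(3) if (k&(Z>zz)).any() else None) for zz in(.2,.3,.35,.38,.40,.42)])
L1,L2,e,h=.445,.558,.06,.295
for n,(x,y,z) in dict(tin=(.463,.327,.028),glue=(.411,.386,.065),bot=(.374,.322,.1)).items():
    d=.069;r=np.sqrt(x*x+y*y-d*d);j=np.arctan2(y,x)-np.arcsin(d/np.hypot(x,y))
    w=np.array([r,z+.296-h]);D=np.hypot(*w);Le=np.hypot(L2,e)
    a=np.arctan2(w[1],w[0])+np.arccos((L1**2+D*D-Le**2)/(2*L1*D));E=L1*np.array([np.cos(a),np.sin(a)])
    sl=np.arctan2(E[1]-w[1],w[0]-E[0])-np.arcsin(e/Le)
    print(n,"j1",j.round(3),"slope",np.degrees(sl).round(1))
    for rr in np.arange(.24,.44,.03):
        b=z+.296+(r-rr)*np.tan(sl)-.05/np.cos(sl)
        print("   right edge xy",np.round([rr*np.cos(j)-.017*np.sin(j),rr*np.sin(j)+.017*np.cos(j)],3),"bottom",b.round(3))
E
```

```text
x 0.22 [(0.2, np.float64(0.108)), (0.3, np.float64(0.108)), (0.35, np.float64(0.096)), (0.38, np.float64(0.071)), (0.4, np.float64(0.057)), (0.42, None)]
x 0.26 [(0.2, np.float64(0.161)), (0.3, np.float64(0.161)), (0.35, np.float64(0.161)), (0.38, np.float64(0.161)), (0.4, np.float64(0.161)), (0.42, None)]
x 0.3 [(0.2, np.float64(0.161)), (0.3, np.float64(0.161)), (0.35, np.float64(0.161)), (0.38, np.float64(0.161)), (0.4, np.float64(0.161)), (0.42, None)]
x 0.34 [(0.2, np.float64(0.181)), (0.3, np.float64(0.181)), (0.35, np.float64(0.181)), (0.38, np.float64(0.181)), (0.4, np.float64(0.181)), (0.42, np.float64(0.18))]
x 0.38 [(0.2, np.float64(0.181)), (0.3, np.float64(0.181)), (0.35, np.float64(0.181)), (0.38, np.float64(0.181)), (0.4, np.float64(0.181)), (0.42, np.float64(0.181))]
x 0.42 [(0.2, np.float64(0.181)), (0.3, np.float64(0.181)), (0.35, np.float64(0.181)), (0.38, np.float64(0.181)), (0.4, np.float64(0.181)), (0.42, np.float64(0.181))]
x 0.46 [(0.2, np.float64(0.181)), (0.3, np.float64(0.181)), (0.35, np.float64(0.181)), (0.38, np.float64(0.181)), (0.4, np.float64(0.181)),
[... 411 characters left out ...]
 edge xy [0.362 0.214] bottom 0.371
glue j1 0.631 slope 33.8
   right edge xy [0.184 0.155] bottom 0.514
   right edge xy [0.208 0.173] bottom 0.494
   right edge xy [0.232 0.191] bottom 0.474
   right edge xy [0.256 0.209] bottom 0.454
   right edge xy [0.281 0.226] bottom 0.434
   right edge xy [0.305 0.244] bottom 0.414
   right edge xy [0.329 0.262] bottom 0.394
bot j1 0.571 slope 31.4
   right edge xy [0.193 0.144] bottom 0.489
   right edge xy [0.218 0.16 ] bottom 0.471
   right edge xy [0.243 0.176] bottom 0.453
   right edge xy [0.269 0.193] bottom 0.434
   right edge xy [0.294 0.209] bottom 0.416
   right edge xy [0.319 0.225] bottom 0.398
   right edge xy [0.344 0.241] bottom 0.379
```

Clear: the grey box is only 0.41 m high and reaches y=0.16, and the fork stays about 10 mm or more to the left of the blue box. Descending on the tin.

Request:
apply_moves([
  [1, 40, 2],
  [1, 80, 2],
  [1, 110, 2],
  [1, 140, 2],
  [1, 160, 2],
], jaw=[0, 0, 0, 0, 0], yaw=[0, 0, 0, 0, 0], grip_force=25)

```text
clock: 4.42
tool_pos: [0.4655, 0.3282, 0.1012]
eef_rot: [-0.677, -0.203, 0.202, 0.678]
contact_force: [-0.7, 0.2, 0.1]
grip_width: 0.0857
```

Request:
apply_moves([
  [0, 20, 0],
  [0, 40, 0],
  [0, 58, 0],
  [0, 73, 0],
  [0, 73, 0],
], jaw=[0, 0, 0, 0, 0], yaw=[0, 0, 0, 0, 0])

```text
clock: 4.83
tool_pos: [0.4649, 0.3278, 0.0277]
eef_rot: [0.678, 0.202, -0.203, -0.677]
contact_force: [-0.3, 0.1, -0.5]
grip_width: 0.0855
```

```bash
python3 - <<'E'
from h import *
go([.463,.327,.022],[.835,.55])
E
```

```text
t 4.83 at [0.4649 0.3278 0.0277] w 0.0855 F [-0.3  0.1 -0.5] q [ 0.49  0.36  1.87  0.    0.92 -0.09]
 slide [-2.   5.7  0.3]
 yaw -0.0 or 180.0
```

Request:
apply_moves([
  [-2, 4, 0],
  [-2, 4, 0],
  [-2, 4, 0],
  [-2, 4, 0],
  [-2, 4, 0],
], jaw=[140, 140, 140, 140, 140], yaw=[0, 0, 0, 0, 0])

```text
clock: 5.25
tool_pos: [0.465, 0.3278, 0.0265]
eef_rot: [-0.677, -0.205, 0.202, 0.677]
contact_force: [0.6, -0.6, 5.8]
grip_width: 0.0539
```

Request:
apply_moves([
  [0, 0, 0],
  [0, 0, 0],
  [0, -10, 0],
  [0, -25, 0],
  [0, -45, 0],
], jaw=[140, 140, 140, 140, 140], yaw=[0, 0, 0, 0, 0])

```text
clock: 5.67
tool_pos: [0.4611, 0.3256, 0.0682]
eef_rot: [0.678, 0.202, -0.205, -0.677]
contact_force: [0.9, 0.9, -0.7]
grip_width: 0.0541
```

```bash
python3 - <<'E'
from h import *
go([.589,.3675,.15],[.835,.55]);
p,d=bot.grab_frame("wrist");cv2.imwrite("pics/w2.png",p)
E
```

```text
t 5.67 at [0.4611 0.3256 0.0682] w 0.0541 F [ 0.9  0.9 -0.7] q [ 0.49  0.29  1.86 -0.    0.99 -0.09]
 slide [129.4 -82.5 -35.6]
 yaw 0.1 or 180.1
```

View pics/w2.png

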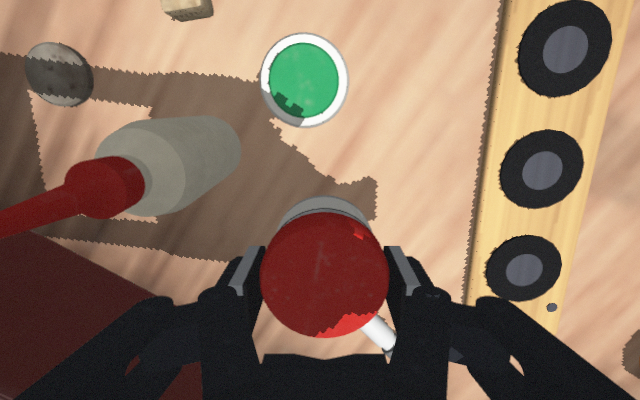

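The tin is held between the pads at (325,275), with the rack clear ahead. Moving to the pad next to the short pin.

Request:
apply_moves([
  [10, -20, -3],
  [45, -20, -13],
  [80, -20, -23],
  [112, -20, -32],
  [128, -20, -36],
], jaw=[140, 140, 140, 140, 140], yaw=[0, 0, 0, 0, 0])

```text
clock: 6.13
tool_pos: [0.5935, 0.368, 0.0899]
eef_rot: [-0.677, -0.205, 0.202, 0.677]
contact_force: [-0.6, -0.2, -0.9]
grip_width: 0.054
```

Request:
apply_moves([
  [0, 0, 0],
  [0, 0, 0],
  [0, 0, 0],
], jaw=[140, 140, 140], yaw=[0, 0, 0])

```text
clock: 6.38
tool_pos: [0.588, 0.3667, 0.0882]
eef_rot: [0.677, 0.202, -0.205, -0.677]
contact_force: [0.0, -0.2, -1.5]
grip_width: 0.0542
```

```bash
python3 - <<'E'
from h import *
go([.589,.3675,.0375],[.835,.55]);
p,d=bot.grab_frame("top");m=bot.camera_model("top");P=cloud(m,d)
hsv=cv2.cvtColor(p,cv2.COLOR_BGR2HSV);H,S,V=[hsv[...,i].astype(int) for i in range(3)]
cv2.imwrite("pics/t3.png",p)
p,d=bot.grab_frame("wrist");m=bot.camera_model("wrist");P=cloud(m,d);cv2.imwrite("pics/w3.png",p)
hsv=cv2.cvtColor(p,cv2.COLOR_BGR2HSV);H,S,V=[hsv[...,i].astype(int) for i in range(3)]
for c,s in blobs(((H<6)|(H>172))&(S>130)&(V>50),800):print(c,s,P[int(c[1]),int(c[0])].round(4))
E
```

```text
t 6.38 at [0.588  0.3667 0.0882] w 0.0542 F [ 0.  -0.2 -1.5] q [ 0.46  0.5   1.53  0.    1.12 -0.13]
 slide [ 1.4 50.7  0.1]
 yaw 0.1 or 180.1
[323.9 275. ] [259, 212, 131, 126, 12758] [0.5862 0.3688 0.1104]
[ 26.  294.8] [0, 247, 69, 97, 3207] [0.4495 0.2099 0.0335]
```

Request:
apply_moves([
  [1, 18, 0],
  [1, 34, 0],
  [1, 43, 0],
  [1, 47, 0],
  [1, 47, 0],
], jaw=[140, 140, 140, 140, 140], yaw=[0, 0, 0, 0, 0])

```text
clock: 6.9
tool_pos: [0.5885, 0.3669, 0.0397]
eef_rot: [0.677, 0.202, -0.205, -0.677]
contact_force: [-0.4, -0.7, -0.5]
grip_width: 0.0542
```

Request:
apply_moves([
  [0, 1, 0],
  [0, 2, 0],
  [0, 2, 0],
], jaw=[140, 140, 140], yaw=[0, 0, 0])

```text
clock: 7.15
tool_pos: [0.5912, 0.3682, 0.0411]
eef_rot: [-0.677, -0.204, 0.203, 0.677]
contact_force: [-0.3, -0.2, -1.4]
grip_width: 0.0542
```

Request:
apply_moves([
  [0, 1, 0],
  [0, 1, 0],
  [0, 1, 0],
], jaw=[140, 140, 140], yaw=[0, 0, 0])

```text
clock: 7.4
tool_pos: [0.5908, 0.368, 0.0397]
eef_rot: [-0.677, -0.204, 0.203, 0.677]
contact_force: [0.0, -0.2, -1.7]
grip_width: 0.0541
```

Request:
apply_moves([
  [0, 1, 0],
  [0, 1, 0],
  [0, 1, 0],
], jaw=[140, 140, 140], yaw=[0, 0, 0])

```text
clock: 7.65
tool_pos: [0.5906, 0.3678, 0.0382]
eef_rot: [0.677, 0.204, -0.204, -0.677]
contact_force: [-0.4, 0.2, -1.4]
grip_width: 0.0543
```

Request:
apply_moves([
  [0, 1, 0],
  [0, 1, 0],
  [0, 1, 0],
], jaw=[140, 140, 140], yaw=[0, 0, 0])

```text
clock: 7.9
tool_pos: [0.5905, 0.3678, 0.0372]
eef_rot: [0.677, 0.204, -0.204, -0.677]
contact_force: [-0.3, -0.5, -0.4]
grip_width: 0.054
```

Request:
apply_moves([
  [0, 1, 0],
  [0, 1, 0],
  [0, 1, 0],
], jaw=[140, 140, 140], yaw=[0, 0, 0])

```text
clock: 8.15
tool_pos: [0.5908, 0.368, 0.0366]
eef_rot: [-0.677, -0.204, 0.203, 0.677]
contact_force: [-0.9, 1.0, 0.3]
grip_width: 0.0539
```

Request:
apply_moves([
  [0, 0, 0],
  [0, 0, 0],
  [0, 0, 0],
  [0, 0, 0],
  [0, 0, 0],
], jaw=[60, 40, 20, 0, 0], yaw=[0, 0, 0, 0, 0])

```text
clock: 8.57
tool_pos: [0.5907, 0.3679, 0.0363]
eef_rot: [-0.677, -0.204, 0.204, 0.677]
contact_force: [-0.0, -0.2, -0.6]
grip_width: 0.0853
```

Request:
apply_moves([
  [0, -30, 0],
  [0, -65, 0],
  [0, -105, 0],
  [0, -145, 0],
  [0, -165, 0],
], jaw=[0, 0, 0, 0, 0], yaw=[0, 0, 0, 0, 0])

```text
clock: 8.98
tool_pos: [0.5931, 0.3692, 0.2082]
eef_rot: [-0.677, -0.207, 0.2, 0.678]
contact_force: [1.8, 1.6, 0.9]
grip_width: 0.0852
```

```bash
python3 - <<'E'
from h import *
go([.411,.386,.2],[.835,.55]);go([.411,.386,.2],[.55,-.835])
p,d=bot.grab_frame("wrist");m=bot.camera_model("wrist");P=cloud(m,d);cv2.imwrite("pics/w4.png",p)
hsv=cv2.cvtColor(p,cv2.COLOR_BGR2HSV);H,S,V=[hsv[...,i].astype(int) for i in range(3)]
for c,s in blobs(((H<6)|(H>172))&(S>130)&(V>50),500):print(c,s,P[int(c[1]),int(c[0])].round(4),on(m,c,.06).round(4))
for c,s in blobs((V<70)&(S<120),500):print(c,s,on(m,(s[0]+s[2]/2-.5,s[1]+s[3]/2-.5),.01).round(4))
E
```

```text
t 8.98 at [0.5931 0.3692 0.2082] w 0.0852 F [1.8 1.6 0.9] q [ 0.46  0.38  1.45  0.    1.3  -0.13]
 slide [-142.7    6.8  114.5]
 yaw 0.1 or 180.1
t 8.98 at [0.5931 0.3692 0.2082] w 0.0852 F [1.8 1.6 0.9] q [ 0.46  0.38  1.45  0.    1.3  -0.13]
 slide [-142.7    6.8  114.5]
 yaw -89.9 or 90.1
[23.9 88. ] [0, 73, 48, 30, 1135] [0.3841 0.3254 0.1162] [0.3446 0.3016 0.06  ]
[ 66.3 227.3] [0, 151, 141, 183, 7020] [0.4219 0.209  0.0689] [0.4181 0.2021 0.06  ]
[319.5 182.9] [291, 154, 58, 59, 2683] [0.5922 0.3699 0.0631] [0.5935 0.3689 0.06  ]
[321.1  31.2] [296, 3, 51, 58, 1765] [0.5204 0.483  0.01  ]
[321.7 106.4] [298, 82, 48, 50, 1425] [0.5582 0.4263 0.01  ]
[ 22.6 134.7] [0, 97, 61, 59, 1243] [0.3257 0.2483 0.01  ]
[573.9 164.3] [482, 96, 158, 138, 14055] [0.8037 0.5166 0.01  ]
[314.4 352.1] [0, 244, 640, 156, 46179] [0.6964 0.2123 0.01  ]
```

View pics/w4.png

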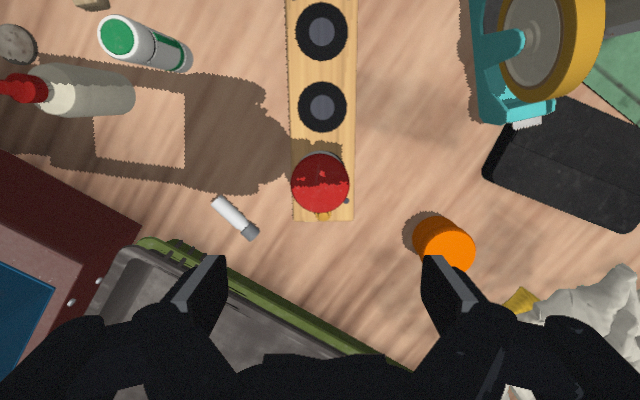

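The tin stands centred at (320,183), in line with the other two pads at (322,106) and (321,31). Now the glue stick.

Request:
apply_moves([
  [-29, 0, 23],
  [-58, 0, 46],
  [-88, 0, 70],
  [-118, 0, 94],
  [-143, 0, 114],
], jaw=[40, 40, 40, 40, 40], yaw=[7, 14, 21, 28, 33])

```text
clock: 9.45
tool_pos: [0.4057, 0.3837, 0.2006]
eef_rot: [0.707, 0.0, -0.002, -0.707]
contact_force: [0.2, 1.1, 1.0]
grip_width: 0.0724
```

Request:
apply_moves([
  [0, 0, 0],
  [0, 0, 0],
], jaw=[40, 40], yaw=[0, 0])

```text
clock: 9.62
tool_pos: [0.4068, 0.3842, 0.201]
eef_rot: [0.707, 0.004, -0.004, -0.707]
contact_force: [0.0, -0.0, -0.5]
grip_width: 0.0722
```

```bash
python3 - <<'E'
from h import *
go([.411,.386,.065],[1,0])
E
```

```text
t 9.62 at [0.4068 0.3842 0.201 ] w 0.0722 F [ 0.  -0.  -0.5] q [ 0.63  0.11  1.8  -0.    1.24  0.62]
 slide [  4.3 136.    1.8]
 yaw 0.7 or 180.7
```

Request:
apply_moves([
  [4, 40, 2],
  [4, 80, 2],
  [4, 115, 2],
  [4, 135, 2],
  [4, 135, 2],
], jaw=[40, 40, 40, 40, 40], yaw=[0, 0, 0, 0, 0])

```text
clock: 10.03
tool_pos: [0.4099, 0.3828, 0.0602]
eef_rot: [0.709, -0.0, -0.006, -0.705]
contact_force: [-2.2, -0.5, -0.9]
grip_width: 0.0717
```

Request:
apply_moves([
  [0, 0, 0],
  [0, 0, 0],
  [0, 0, 0],
  [0, 0, 0],
  [0, 0, 0],
], jaw=[80, 120, 160, 190, 190], yaw=[0, 0, 0, 0, 0], grip_force=20)

```text
clock: 10.45
tool_pos: [0.4146, 0.3875, 0.0689]
eef_rot: [-0.706, -0.005, 0.001, 0.708]
contact_force: [0.9, 0.7, 4.1]
grip_width: 0.0285
```

Request:
apply_moves([
  [0, 0, 0],
  [0, 0, 0],
  [0, 0, 0],
], jaw=[190, 190, 190], yaw=[0, 0, 0])

```text
clock: 10.7
tool_pos: [0.4145, 0.3875, 0.0689]
eef_rot: [-0.706, -0.005, 0.001, 0.708]
contact_force: [1.1, -0.2, 6.3]
grip_width: 0.0284
```

Request:
apply_moves([
  [0, -10, 0],
  [0, -30, 0],
  [0, -50, 0],
  [0, -50, 0],
  [0, -50, 0],
], jaw=[190, 190, 190, 190, 190], yaw=[0, 0, -7, -14, -14])

```text
clock: 11.12
tool_pos: [0.4131, 0.3868, 0.1185]
eef_rot: [-0.701, -0.091, 0.089, 0.702]
contact_force: [-0.8, 0.1, 0.4]
grip_width: 0.0287
```

```bash
python3 - <<'E'
from h import *
go([.552,.4235,.12],[.835,.55])
E
```

```text
t 11.12 at [0.4131 0.3868 0.1185] w 0.0287 F [-0.8  0.1  0.4] q [0.63 0.21 1.84 0.   1.08 0.37]
 slide [143.6  -1.1   0.5]
 yaw -18.8 or 161.2
```

Request:
apply_moves([
  [30, 0, 0],
  [65, 0, 0],
  [100, 0, 0],
  [130, 0, 0],
  [143, 0, 0],
], jaw=[190, 190, 190, 190, 190], yaw=[-6, -12, -19, -19, -19])

```text
clock: 11.53
tool_pos: [0.5538, 0.4218, 0.1157]
eef_rot: [0.678, 0.202, -0.202, -0.678]
contact_force: [-0.2, 0.1, 0.3]
grip_width: 0.0287
```

Request:
apply_moves([
  [0, 0, 0],
  [0, 0, 0],
  [0, 0, 0],
], jaw=[190, 190, 190], yaw=[0, 0, 0])

```text
clock: 11.78
tool_pos: [0.549, 0.4212, 0.115]
eef_rot: [0.678, 0.202, -0.205, -0.677]
contact_force: [0.1, 0.3, 0.2]
grip_width: 0.0285
```

```bash
python3 - <<'E'
from h import *
go([.552,.4235,.079],[.835,.55])
p,d=bot.grab_frame("wrist");m=bot.camera_model("wrist");P=cloud(m,d);cv2.imwrite("pics/w5.png",p)
hsv=cv2.cvtColor(p,cv2.COLOR_BGR2HSV);H,S,V=[hsv[...,i].astype(int) for i in range(3)]
for n,k in(("red",((H<6)|(H>172))&(S>130)&(V>50)),("green",(H>50)&(H<88)&(S>80)&(V>40)),("dark",(V<70)&(S<120))):
  for c,s in blobs(k,300):print(n,c,s,P[int(c[1]),int(c[0])].round(4))
E
```

```text
t 11.78 at [0.549  0.4212 0.115 ] w 0.0285 F [0.1 0.3 0.2] q [ 0.55  0.47  1.52  0.    1.16 -0.03]
 slide [ 3.9 36.   0.3]
 yaw 0.0 or 180.0
red [ 56.2 328.9] [0, 283, 111, 91, 2431] [0.4236 0.2079 0.0248]
red [333.7 328.8] [295, 307, 67, 35, 1031] [0.5996 0.3559 0.0601]
green [332.7 220.2] [301, 204, 46, 39, 400] [0.5458 0.4337 0.0968]
green [324.4 296.5] [296, 272, 58, 50, 2278] [0.5492 0.4213 0.1481]
dark [562.  90.] [547, 63, 32, 52, 1029] [0.6433 0.5781 0.0146]
dark [334.3 106.9] [301, 73, 67, 70, 2743] [0.5168 0.4824 0.0096]
dark [338.4 189.6] [304, 167, 62, 57, 1821] [0.5542 0.4325 0.0102]
dark [595.8 271.6] [534, 223, 106, 103, 6934] [0.754  0.4911 0.0262]
dark [322.5 351.1] [24, 243, 600, 157, 41720] [ 0.6322  0.2912 -0.    ]
```

View pics/w5.png

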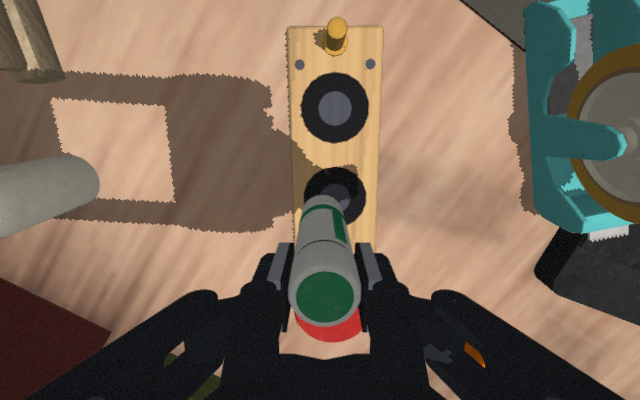

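The glue stick is held upright over the middle pad at (336,195), slightly to the left, so I correct by +4 mm while lowering.

Request:
apply_moves([
  [3, 12, 0],
  [3, 24, 0],
  [3, 32, 0],
  [3, 34, 0],
  [3, 34, 0],
], jaw=[190, 190, 190, 190, 190], yaw=[0, 0, 0, 0, 0])

```text
clock: 12.25
tool_pos: [0.552, 0.4228, 0.0803]
eef_rot: [0.677, 0.202, -0.205, -0.677]
contact_force: [-0.0, -0.2, -0.7]
grip_width: 0.0286
```

Request:
apply_moves([
  [0, 1, 0],
  [0, 1, 0],
  [0, 1, 0],
], jaw=[190, 190, 190], yaw=[0, 0, 0])

```text
clock: 12.5
tool_pos: [0.5537, 0.4237, 0.0817]
eef_rot: [-0.677, -0.204, 0.203, 0.677]
contact_force: [0.3, 0.1, -0.5]
grip_width: 0.0284
```

Request:
apply_moves([
  [0, 1, 0],
  [0, 1, 0],
  [0, 1, 0],
], jaw=[190, 190, 190], yaw=[0, 0, 0])

```text
clock: 12.75
tool_pos: [0.5535, 0.4236, 0.0805]
eef_rot: [-0.677, -0.204, 0.204, 0.677]
contact_force: [0.7, 0.6, 0.6]
grip_width: 0.0289
```

Request:
apply_moves([
  [0, 1, 0],
  [0, 1, 0],
  [0, 1, 0],
], jaw=[190, 190, 190], yaw=[0, 0, 0])

```text
clock: 13.0
tool_pos: [0.5533, 0.4235, 0.0792]
eef_rot: [0.677, 0.204, -0.204, -0.677]
contact_force: [-0.3, 0.0, 0.1]
grip_width: 0.0284
```

Request:
apply_moves([
  [0, 1, 0],
  [0, 1, 0],
  [0, 1, 0],
], jaw=[190, 190, 190], yaw=[0, 0, 0])

```text
clock: 13.25
tool_pos: [0.5536, 0.4236, 0.0789]
eef_rot: [-0.677, -0.204, 0.204, 0.677]
contact_force: [-0.5, -1.5, 2.9]
grip_width: 0.0289
```

Contact (2.9 N). Release slowly and rise.

Request:
apply_moves([
  [0, 0, 0],
  [0, 0, 0],
  [0, 0, 0],
  [0, 0, 0],
  [0, 0, 0],
], jaw=[160, 150, 130, 100, 60], yaw=[0, 0, 0, 0, 0])

```text
clock: 13.67
tool_pos: [0.5533, 0.4234, 0.078]
eef_rot: [0.677, 0.203, -0.204, -0.677]
contact_force: [0.7, -0.2, 0.2]
grip_width: 0.0629
```

Request:
apply_moves([
  [0, 0, 0],
  [0, -30, 0],
  [0, -70, 0],
  [0, -110, 0],
  [0, -145, 0],
], jaw=[60, 60, 60, 60, 60], yaw=[0, 0, 0, 0, 0])

```text
clock: 14.08
tool_pos: [0.5536, 0.4236, 0.2256]
eef_rot: [-0.677, -0.204, 0.203, 0.677]
contact_force: [0.6, -0.0, 0.6]
grip_width: 0.0654
```

```bash
python3 - <<'E'
from h import *
go([.374,.322,.24],[.866,-.5]);go([.374,.322,.24],[.835,.55])
p,d=bot.grab_frame("wrist");m=bot.camera_model("wrist");P=cloud(m,d);cv2.imwrite("pics/w6.png",p)
hsv=cv2.cvtColor(p,cv2.COLOR_BGR2HSV);H,S,V=[hsv[...,i].astype(int) for i in range(3)]
for n,k in(("red",((H<6)|(H>172))&(S>130)&(V>50)),("green",(H>50)&(H<88)&(S>80)&(V>40)),("dark",(V<70)&(S<120))):
  for c,s in blobs(k,300):print(n,c,s,P[int(c[1]),int(c[0])].round(4))
E
```

```text
t 14.08 at [0.5536 0.4236 0.2256] w 0.0654 F [ 0.6 -0.   0.6] q [ 0.55  0.37  1.43  0.    1.34 -0.03]
 slide [-205.8  -14.6   14.3]
 yaw 63.5 or 243.5
t 14.08 at [0.5536 0.4236 0.2256] w 0.0654 F [ 0.6 -0.   0.6] q [ 0.55  0.37  1.43  0.    1.34 -0.03]
 slide [-205.8  -14.6   14.3]
 yaw 0.1 or 180.1
red [ 62.4 179.7] [19, 165, 72, 29, 1033] [0.3829 0.327  0.1259]
red [ 71.2 255.7] [0, 187, 161, 126, 7135] [0.3843 0.2118 0.0578]
red [324.  241.8] [298, 216, 52, 52, 2130] [0.5952 0.3739 0.0694]
green [322.2 195.5] [309, 183, 27, 26, 533] [0.5581 0.4256 0.1224]
dark [478.   93.6] [471, 71, 18, 41, 377] [0.6466 0.5813 0.0288]
dark [325.7 105.9] [303, 82, 46, 49, 1280] [0.5231 0.486  0.0206]
dark [ 55.8 118.2] [36, 101, 38, 34, 862] [0.2937 0.3168 0.0143]
dark [  9.2 152.8] [0, 122, 22, 47, 404] [0.2603 0.25   0.0049]
dark [328.7 162.7] [305, 148, 43, 39, 684] [0.5577 0.4393 0.0335]
dark [564.  224.1] [471, 169, 169, 114, 12154] [0.8111 0.5254 0.0422]
dark [321.2 351.5] [8, 248, 632, 152, 43292] [0.6955 0.2167 0.0105]
```

View pics/w6.png

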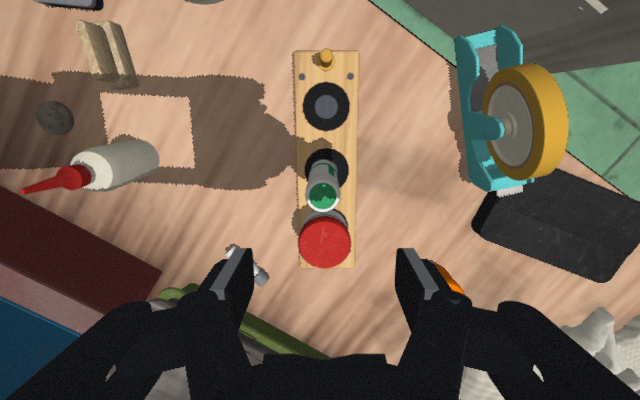

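The glue stick stands on the middle pad at (322,195) and the tin at (324,242). The oiler is at (110,165). Going to the oiler.

Request:
apply_moves([
  [-41, -5, 3],
  [-82, -10, 6],
  [-123, -10, 9],
  [-164, -10, 12],
  [-204, -10, 14],
], jaw=[40, 40, 40, 40, 40], yaw=[0, 0, 0, 0, 0])

```text
clock: 14.55
tool_pos: [0.3737, 0.3217, 0.2329]
eef_rot: [-0.677, -0.204, 0.204, 0.677]
contact_force: [-0.4, 0.1, 0.1]
grip_width: 0.0717
```

Request:
apply_moves([
  [-1, 0, 0],
  [-1, 0, 0],
  [-1, 0, 0],
], jaw=[40, 40, 40], yaw=[0, 0, 0])

```text
clock: 14.8
tool_pos: [0.3753, 0.3225, 0.2339]
eef_rot: [-0.677, -0.204, 0.203, 0.677]
contact_force: [1.1, -0.5, 0.7]
grip_width: 0.0716
```

```bash
python3 - <<'E'
from h import *
go([.374,.322,.1],[.835,.55])
p,d=bot.grab_frame("wrist");m=bot.camera_model("wrist");P=cloud(m,d);cv2.imwrite("pics/w7.png",p)
hsv=cv2.cvtColor(p,cv2.COLOR_BGR2HSV);H,S,V=[hsv[...,i].astype(int) for i in range(3)]
k=((H<6)|(H>172))&(S>130)&(V>50)&(abs(P[...,0]-.374)<.04)&(abs(P[...,1]-.322)<.04)&(d>0)
for a,b in((.095,.113),(.122,.135),(.14,.16)):
    q=P[k&(P[...,2]>a)&(P[...,2]<b)];print(a,len(q),np.percentile(q,[2,50,98],axis=0).round(4).tolist() if len(q) else "")
E
```

```text
t 14.8 at [0.3753 0.3225 0.2339] w 0.0716 F [ 1.1 -0.5  0.7] q [ 0.57 -0.07  1.91 -0.    1.3  -0.02]
 slide [ -1.7 133.9   0.3]
 yaw 0.1 or 180.1
0.095 208 [[0.3676, 0.3134, 0.0982], [0.3726, 0.326, 0.1102], [0.3849, 0.3308, 0.1128]]
0.122 62 [[0.3729, 0.32, 0.1225], [0.3752, 0.3243, 0.1281], [0.38, 0.3255, 0.1346]]
0.14 48 [[0.3745, 0.3203, 0.1401], [0.3759, 0.3227, 0.1468], [0.3779, 0.3241, 0.1508]]
```

View pics/w7.png

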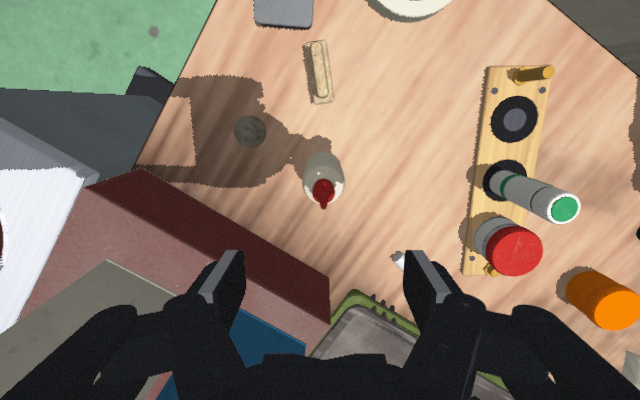

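The oiler is at (322,185), centred between the fingers. Descending to the collar.

Request:
apply_moves([
  [0, 35, 0],
  [0, 70, 0],
  [0, 105, 0],
  [0, 128, 0],
  [0, 132, 0],
], jaw=[40, 40, 40, 40, 40], yaw=[0, 0, 0, 0, 0])

```text
clock: 15.27
tool_pos: [0.3729, 0.3207, 0.0965]
eef_rot: [0.678, 0.2, -0.206, -0.676]
contact_force: [-1.0, -0.2, 0.2]
grip_width: 0.0719
```

Request:
apply_moves([
  [0, 0, 0],
  [0, 0, 0],
  [0, 0, 0],
  [0, 0, 0],
  [0, 0, 0],
], jaw=[80, 120, 160, 200, 225], yaw=[0, 0, 0, 0, 0], grip_force=25)

```text
clock: 15.68
tool_pos: [0.3765, 0.3233, 0.1036]
eef_rot: [-0.677, -0.205, 0.202, 0.678]
contact_force: [-0.1, 0.5, 2.6]
grip_width: 0.016
```

Request:
apply_moves([
  [0, 0, 0],
  [0, 0, 0],
  [0, 0, 0],
  [0, 0, 0],
], jaw=[225, 225, 225, 225], yaw=[0, 0, 0, 0])

```text
clock: 16.02
tool_pos: [0.3765, 0.3232, 0.1036]
eef_rot: [-0.677, -0.205, 0.202, 0.678]
contact_force: [0.6, -0.5, 6.5]
grip_width: 0.0169
```

Request:
apply_moves([
  [0, -8, 0],
  [0, -20, 0],
  [0, -35, 0],
  [0, -50, 0],
  [0, -50, 0],
], jaw=[225, 225, 225, 225, 225], yaw=[0, 0, 0, 0, 0])

```text
clock: 16.43
tool_pos: [0.3763, 0.3233, 0.1546]
eef_rot: [-0.677, -0.206, 0.202, 0.678]
contact_force: [0.5, 1.0, 0.4]
grip_width: 0.0163
```

```bash
python3 - <<'E'
from h import *
go([.5155,.479,.16],[.835,.55])
E
```

```text
t 16.43 at [0.3763 0.3233 0.1546] w 0.0163 F [0.5 1.  0.4] q [ 0.57  0.02  1.98  0.    1.13 -0.02]
 slide [202.   -4.3  53.1]
 yaw 0.1 or 180.1
```

Request:
apply_moves([
  [15, 0, 4],
  [40, 0, 10],
  [70, 0, 18],
  [100, 0, 26],
  [128, 0, 34],
], jaw=[225, 225, 225, 225, 225], yaw=[0, 0, 0, 0, 0])

```text
clock: 16.85
tool_pos: [0.463, 0.4216, 0.1501]
eef_rot: [0.677, 0.203, -0.204, -0.677]
contact_force: [1.0, -0.2, 0.1]
grip_width: 0.0163
```

Request:
apply_moves([
  [28, 0, 7],
  [52, 0, 13],
  [68, 0, 18],
  [74, 0, 19],
  [74, 0, 19],
], jaw=[225, 225, 225, 225, 225], yaw=[0, 0, 0, 0, 0])

```text
clock: 17.27
tool_pos: [0.5141, 0.478, 0.15]
eef_rot: [0.677, 0.203, -0.204, -0.677]
contact_force: [0.8, -0.5, -0.6]
grip_width: 0.0165
```

```bash
python3 - <<'E'
from h import *
go([.5155,.479,.1136],[.835,.55])
p,d=bot.grab_frame("wrist");m=bot.camera_model("wrist");P=cloud(m,d);cv2.imwrite("pics/w8.png",p)
p2,_=bot.grab_frame("side");cv2.imwrite("pics/s8.png",np.hstack([cv2.resize(p,(400,250)),cv2.resize(p2[100:290,200:420],(290,250))]))
E
```

```text
t 17.27 at [0.5141 0.478  0.15  ] w 0.0165 F [ 0.8 -0.5 -0.6] q [ 0.65  0.45  1.48 -0.    1.22  0.06]
 slide [ 1.8 36.4  0.1]
 yaw 0.1 or 180.1
```

View pics/s8.png

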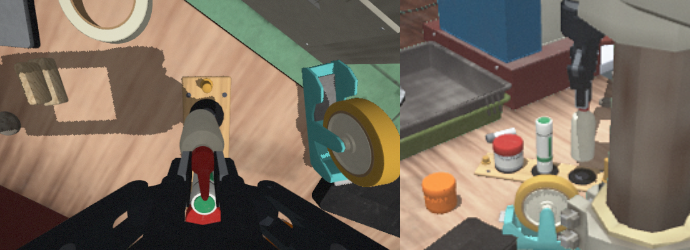

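The oiler hangs upright over the pad by the tall pin, and the glue stick and tin stand on the other two pads. Lowering.

Request:
apply_moves([
  [2, 10, 0],
  [2, 22, 0],
  [2, 31, 0],
  [2, 34, 0],
  [2, 34, 0],
], jaw=[225, 225, 225, 225, 225], yaw=[0, 0, 0, 0, 0])

```text
clock: 17.78
tool_pos: [0.5143, 0.4777, 0.115]
eef_rot: [0.678, 0.202, -0.205, -0.677]
contact_force: [-0.3, 0.1, -1.4]
grip_width: 0.0166
```

Request:
apply_moves([
  [0, 1, 0],
  [0, 1, 0],
  [0, 1, 0],
], jaw=[225, 225, 225], yaw=[0, 0, 0])

```text
clock: 18.03
tool_pos: [0.5159, 0.479, 0.1168]
eef_rot: [-0.677, -0.204, 0.203, 0.677]
contact_force: [-0.4, 0.3, -0.5]
grip_width: 0.0163
```

Request:
apply_moves([
  [0, 1, 0],
  [0, 1, 0],
  [0, 1, 0],
], jaw=[225, 225, 225], yaw=[0, 0, 0])

```text
clock: 18.28
tool_pos: [0.5157, 0.4789, 0.1155]
eef_rot: [-0.677, -0.204, 0.204, 0.677]
contact_force: [0.3, 0.3, -1.0]
grip_width: 0.0164
```

Request:
apply_moves([
  [0, 1, 0],
  [0, 1, 0],
  [0, 1, 0],
], jaw=[225, 225, 225], yaw=[0, 0, 0])

```text
clock: 18.53
tool_pos: [0.5156, 0.4788, 0.1142]
eef_rot: [0.677, 0.204, -0.204, -0.677]
contact_force: [-0.8, -0.3, -1.8]
grip_width: 0.0163
```

Request:
apply_moves([
  [0, 1, 0],
  [0, 1, 0],
  [0, 1, 0],
], jaw=[225, 225, 225], yaw=[0, 0, 0])

```text
clock: 18.78
tool_pos: [0.5158, 0.4791, 0.1138]
eef_rot: [-0.677, -0.204, 0.203, 0.677]
contact_force: [-0.8, 0.1, 1.4]
grip_width: 0.0164
```

Request:
apply_moves([
  [0, 1, 0],
  [0, 1, 0],
  [0, 1, 0],
], jaw=[225, 225, 225], yaw=[0, 0, 0])

```text
clock: 19.03
tool_pos: [0.5162, 0.4794, 0.1137]
eef_rot: [-0.677, -0.204, 0.203, 0.677]
contact_force: [-0.5, -0.4, 6.1]
grip_width: 0.0167
```

Contact. Open slowly, rise, and move aside to look.

Request:
apply_moves([
  [0, -1, 0],
  [0, -1, 0],
  [0, -1, 0],
  [0, -1, 0],
  [0, -1, 0],
], jaw=[205, 195, 170, 130, 70], yaw=[0, 0, 0, 0, 0])

```text
clock: 19.45
tool_pos: [0.5152, 0.4784, 0.1124]
eef_rot: [0.677, 0.203, -0.204, -0.677]
contact_force: [0.2, 0.2, -0.3]
grip_width: 0.0515
```

Request:
apply_moves([
  [0, 0, 0],
  [0, -25, 0],
  [0, -60, 0],
  [0, -100, 0],
  [0, -140, 0],
], jaw=[40, 40, 40, 40, 40], yaw=[0, 0, 0, 0, 0])

```text
clock: 19.87
tool_pos: [0.5149, 0.4783, 0.2534]
eef_rot: [0.677, 0.203, -0.205, -0.677]
contact_force: [0.5, 0.7, -0.0]
grip_width: 0.0722
```

Request:
apply_moves([
  [0, -20, -40],
  [0, -30, -80],
  [0, -30, -110],
  [0, -30, -120],
  [0, -30, -120],
], jaw=[40, 40, 40, 40, 40], yaw=[0, 0, 0, 0, 0])

```text
clock: 20.28
tool_pos: [0.5835, 0.3761, 0.2834]
eef_rot: [0.678, 0.202, -0.202, -0.677]
contact_force: [0.2, 0.8, -0.3]
grip_width: 0.0719
```

```bash
python3 - <<'E'
from h import *
go([.5155,.479,.3])
o=[]
for n in("wrist","top","side"):
    p,d=bot.grab_frame(n);m=bot.camera_model(n);P=cloud(m,d);cv2.imwrite(f"pics/{n}9.png",p)
    hsv=cv2.cvtColor(p,cv2.COLOR_BGR2HSV);H,S,V=[hsv[...,i].astype(int) for i in range(3)]
    near=(abs(P[...,0]-.55)<.09)&(abs(P[...,1]-.43)<.1)&(d>0)
    for k,kk in(("red",((H<6)|(H>172))&(S>130)&(V>50)),("green",(H>50)&(H<88)&(S>80)&(V>40))):
        for c,s in blobs(kk&near,15):
            print(n,k,c,s[4],P[int(c[1]),int(c[0])].round(4),"h.06",on(m,c,.06)[:2].round(4),"h.112",on(m,c,.112)[:2].round(4),"h.126",on(m,c,.126)[:2].round(4))
w,t,s=[cv2.imread(f"pics/{n}9.png") for n in("wrist","top","side")]
cv2.imwrite("pics/end.png",np.vstack([cv2.resize(w,(640,400))[:200],np.hstack([cv2.resize(t[130:330,240:420],(320,355)),cv2.resize(s[110:290,200:380],(320,355))])]))
E
```

```text
t 20.28 at [0.5835 0.3761 0.2834] w 0.0719 F [ 0.2  0.8 -0.3] q [ 0.47  0.33  1.38 -0.    1.43 -0.11]
 slide [ -0.5 -16.7 123.3]
wrist red [320.6  41.4] 448 [0.5144 0.4745 0.1389] h.06 [0.5069 0.485 ] h.112 [0.5122 0.4781] h.126 [0.5136 0.4763]
wrist red [325.3 177.3] 1718 [0.5882 0.3699 0.0583] h.06 [0.5885 0.3702] h.112 [0.5821 0.3796] h.126 [0.5804 0.3822]
wrist green [323.7 121.1] 423 [0.5509 0.4231 0.1113] h.06 [0.5527 0.4212] h.112 [0.5514 0.4234] h.126 [0.5511 0.424 ]
top red [358.5  42.2] 1554 [0.5947 0.3853 0.6242] h.06 [0.8788 0.3407] h.112 [0.8526 0.3448] h.126 [0.8455 0.3459]
top red [381.4  83.3] 1581 [0.56   0.3647 0.6155] h.06 [0.7815 0.2912] h.112 [0.7607 0.2981] h.126 [0.7551 0.2999]
top red [405.8  37. ] 20 [0.5979 0.3437 0.6252] h.06 [0.8888 0.2336] h.112 [0.862  0.2437] h.126 [0.8548 0.2464]
top red [327.8  77.3] 19 [0.5606 0.4133 0.6297] h.06 [0.7976 0.4113] h.112 [0.7759 0.4114] h.126 [0.7701 0.4114]
top red [332.7  86.1] 17 [0.5523 0.409  0.63  ] h.06 [0.7769 0.4005] h.112 [0.7564 0.4012] h.126 [0.7509 0.4014]
top red [320.8 101.4] 73 [0.5422 0.4197 0.6211] h.0
[... 838 characters left out ...]
371 0.3354]
top red [297.5 200.7] 54 [0.5101 0.4755 0.1461] h.06 [0.5187 0.4807] h.112 [0.5126 0.4769] h.126 [0.511  0.4759]
top green [323.8 181.6] 72 [0.553  0.4239 0.1123] h.06 [0.5601 0.4228] h.112 [0.5518 0.4223] h.126 [0.5495 0.4222]
side red [338.2 189.3] 98 [0.518  0.4819 0.1294] h.06 [0.4346 0.3966] h.112 [0.4975 0.4614] h.126 [0.5144 0.4789]
side red [281.4 209.7] 304 [0.5946 0.3723 0.0579] h.06 [0.5978 0.378 ] h.112 [0.6459 0.4445] h.126 [0.6589 0.4624]
side green [308.9 191. ] 32 [0.5533 0.4217 0.1118] h.06 [0.4945 0.3547] h.112 [0.552  0.4233] h.126 [0.5674 0.4418]
side green [310.6 217.4] 37 [0.56   0.4354 0.0516] h.06 [0.5683 0.4474] h.112 [0.6191 0.5076] h.126 [0.6328 0.5238]
```

View pics/end.png

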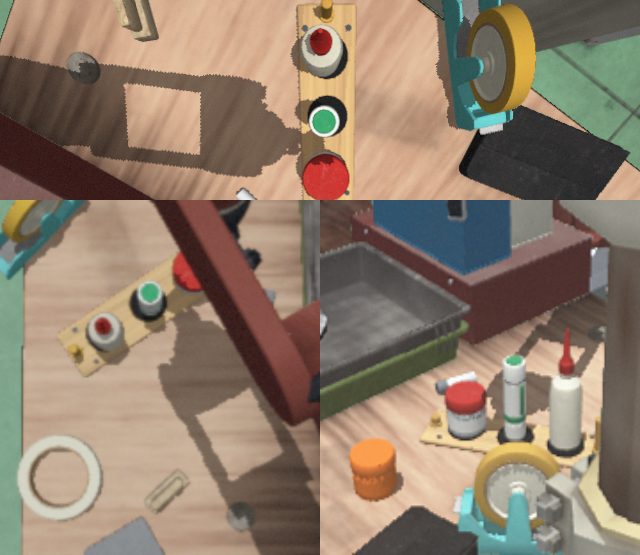

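All three stand upright in line. The oiler is by the tall pin at about (0.514,0.477), the glue stick at (0.552,0.423) and the tin by the short pin at (0.588,0.370). Each is within about 4 mm of its pad centre, and the gripper is clear.

```bash
python3 -c "
from station import bot
print(bot.close_job())"
```

```text
the job is handed in; nothing more can be done
None
```

The job is handed in: the oil bottle is on the pad next to the tall pin, the glue stick on the middle pad, and the grease tin on the pad next to the short pin. It took about 20.5 s of the 80 s.

**Last checks:**
- **Placing:** the wrist, top and side views showed all three upright and in line. They measured within about 4 mm of their pad centres, and up to about 7 mm in single views where the arm hid part of the tin. The allowance is 13 mm.
- **Heights:** the glue stick's top was at 0.112 m and the tin's lid at about 0.058 m, right for standing on the 10 mm pads.
- **Clearance:** the gripper was open and clear of everything at z = 0.28 m.

**Disagreements:**
- The cameras differed from one another by 2 to 5 mm.
- The fingers read about 17 mm on the bottle's 19 mm collar.

I did not move to the stamp, the disc or the orange look-alike, and the disc looked unmoved in the last pictures. I did not measure the stamp's or the disc's final position. The robot reports no verdict.

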